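# Seat the sample carousel on the autosampler's drive

### The job

One of the two round carousels on the bench carries the purple-capped tube, which is due to be run: fit that carousel on the sampler. Lift it by its fin, lower it over the spindle and, pressing only lightly, turn it on the drive plate until the pin under it drops into the plate's hole, so that it sits level and fully home; then let go. Keep the tube in its pocket, do not ram the carousel, and leave the other carousel with the blue-capped tube and the things round about where they are.

Things in the scene. Friction and masses are not known exactly. Their poses are not given: they have to be found in the camera images.
- sampler: White autosampler, fixed to the bench: housing 200 x 154 mm, 45 mm high; small display on its front, which faces its own -x; needle tower, 140 mm high, at the rear (80 to 115 mm behind the spindle). Origin: on the spindle's axis at bench height. On top: black drive plate with a steel spindle.
- plate (a point): Centre of the black drive plate's flat face (66 mm across, 58 mm above the bench); axes as the sampler's, not turning. The plate has one unmarked black blind hole, 9.6 mm wide, 11 mm deep, 26 mm from the axis. The drive stopped at an unknown angle: the hole lies anywhere within 0.8 rad either side of the sampler's -x. A geared drive holds the plate (gives way above 0.6 N m).
- spindle_tip (a point): Top of the steel spindle (14 mm thick, end tapered to 7 mm over its top 6 mm), 81 mm above the bench.
- seat (a point): Point on the spindle's axis, 48 mm above the bench, where a carousel's origin lies when it is fully home (recess flat on the plate, 3 mm gap to the housing). While the pin rides on the plate, the carousel's origin is 8 mm higher. Axes as the sampler's.
- carousel_a: Pale grey round tube carousel on the bench to the robot's left, 106 mm in diameter, deck 34 mm high, about 0.3 kg; twin of the other. 8 tube pockets on a 43.5 mm radius. Origin: on its axis at its lower rim (bench height at the start), z up. A recess under it (ceiling at z = 10 mm) has a central bore 16.5 mm wide, 30 mm deep. A red dot on the rim in its -x direction shows where its pin is.
- fin_a (a point): Grip point on the blue upright lifting fin of the left carousel, on its axis 76 mm above its origin. The fin is 42 mm long along the carousel's x, 12 mm thick along its y (grip it across this), from z = 44 to 92 mm; tubes stand up to z = 45 mm. Axes as the carousel's.
- pin_a (a point): Tip of the flat-ended drive pin (edge chamfered 0.8 mm) under the left carousel: 26 mm from the carousel's axis in its -x direction, 2 mm above its origin; the pin is 7 mm thick and hangs 8 mm down from the recess. Axes as the carousel's.
- carousel_b: Pale grey round tube carousel on the bench to the robot's right, 106 mm in diameter, deck 34 mm high, about 0.3 kg; twin of the other. 8 tube pockets on a 43.5 mm radius. Origin: on its axis at its lower rim (bench height at the start), z up. A recess under it (ceiling at z = 10 mm) has a central bore 16.5 mm wide, 30 mm deep. A red dot on the rim in its -x direction shows where its pin is.
- fin_b (a point): Grip point on the blue upright lifting fin of the right carousel, on its axis 76 mm above its origin. The fin is 42 mm long along the carousel's x, 12 mm thick along its y (grip it across this), from z = 44 to 92 mm; tubes stand up to z = 45 mm. Axes as the carousel's.
- pin_b (a point): Tip of the flat-ended drive pin (edge chamfered 0.8 mm) under the right carousel: 26 mm from the carousel's axis in its -x direction, 2 mm above its origin; the pin is 7 mm thick and hangs 8 mm down from the recess. Axes as the carousel's.
- tube_purple: Clear microtube with a purple screw cap, 12 mm in diameter, 42 mm tall, standing in a pocket of one of the two carousels (pocket floor 3 mm above the carousel's lower rim). Origin: centre of its foot.
- tube_blue: Clear microtube with a blue screw cap, same size, standing in a pocket of the other carousel. Origin: centre of its foot.
- carton: Small white folding carton, 32 x 46 x 62 mm, bystander. Origin: centre of its underside.
- cup: Small white cup standing upside down, 31 mm in diameter, 32 mm high, bystander. Origin: centre of its underside.
- tube50: 50 ml tube with a blue cap standing upright, 34 mm in diameter, 113 mm tall, bystander. Origin: centre of its foot.

How it is judged (in metres and radians):
At the end, for the whole second after the job is handed in: The carousel with the purple tube is home on the sampler: origin within 3 mm of the axis, at most 2 mm above the seat point, level within 0.04 rad, at rest; that tube stands in its pocket (tilt under 0.25 rad). The other carousel stands within 20 mm of its start (((horizontal distance between carousel_a and seat below 0.003 m and z of carousel_a in the frame of seat below 0.002 m and angle between carousel_a's own z axis and vertical below 0.04 rad and linear speed of carousel_a below 0.02 m/s and horizontal distance between tube_purple and carousel_a below 0.052 m and z of tube_purple in the frame of carousel_a below 0.012 m and angle between tube_purple's own z axis and vertical below 0.25 rad and distance of carousel_b from where it was at the start of the episode below 0.02 m and angle between carousel_b's own z axis and vertical below 0.1 rad) or (horizontal distance between carousel_b and seat below 0.003 m and z of carousel_b in the frame of seat below 0.002 m and angle between carousel_b's own z axis and vertical below 0.04 rad and linear speed of carousel_b below 0.02 m/s and horizontal distance between tube_purple and carousel_b below 0.052 m and z of tube_purple in the frame of carousel_b below 0.012 m and angle between tube_purple's own z axis and vertical below 0.25 rad and distance of carousel_a from where it was at the start of the episode below 0.02 m and angle between carousel_a's own z axis and vertical below 0.1 rad))); the robot touches nothing.
It fails at once if a carousel is rammed onto the sampler (more than 80 N) (contact force between any of carousel_a, carousel_b and sampler above 80 N).
It fails at once if the blue-capped tube is displaced (more than 25 mm), alone or with its carousel (distance of tube_blue from where it was at the start of the episode above 0.025 m).
It fails at once if the carton, the cup or the 50 ml tube is displaced (more than 25 mm) (distance of any of carton, cup, tube50 from where it was at the start of the episode above 0.025 m).
It also fails if it takes over 64 s, if anything falls off the work surface, if the arm or the gripper's body presses on something with over 40 N, if the wrist force passes 120 N, or if a joint passes its speed limit or range.

### The arm

A 6-joint arm with a two-finger parallel gripper is mounted at the origin on a cart in front of the work surface, level with it; the furniture and walls round the work are solid. World frame = base frame: x ahead of the robot, y to its left, z up, the work surface at z = 0. Lengths are in mm, angles in rad, forces in N, time in s.
With the tool pointing down it reaches from about 375 to 975 mm from the base axis. Payload 3.8 kg.
Tool frame: the origin (TCP) lies on the front face of the gripper's body, between the roots of the fingers; the fingertips stand 64 mm ahead of it and the grasp point (between the pads) lies 45 mm ahead of it; z points along the fingers, y is the line along which they close (so a half turn about z gives the same grasp; the last joint's range is limited). The gripper opens to 88 mm and grips with 3 to 60 N. Pads are 18 mm wide; open, the fingers measure 123 mm over their backs; the gripper's body (75 mm by 187 mm) begins 45 mm behind the grasp point.
Start: joints at [1.191, 0.264, 1.604, -0, 1.274, -0.037], TCP at [226.882, 635.722, 302.706] pointing down, gripper open.
Joint ranges: [-2.63, 2.63], [-0.94, 2.18], [0.31, 2.57], [-1.31, 4.45], [0, 2.66], [-2.55, 2.55]. Speed limits (rad/s): [2.57, 2.57, 3.14, 3.14, 3.14, 3.14].

### API

Orientations are given as a unit quaternion [w, x, y, z].
In Python, from station import * gives the robot as it stands.
- The arm moves only by the tool drive_tool, never from a script. Its argument "rows" is a list of rows, each a list of 2 entries, a list of its own where there are three numbers: the shift along the tool's x, y, z in cm, then the turn, a rotation vector about the tool's x, y, z in rad. A call has exactly 8 rows; each row shifts and turns the commanded pose from where the row before left it, along the tool's axes as they then stand; what a row does not reach is not made up. A row lasts 1/8 s, in which the tool goes at most 62.5 mm and 10.7 degrees, less where a joint would pass 70% of its speed; a pose out of reach is approached as far as the arm can. A call with a gripper value outside its range is refused whole. "jaw" is the finger opening in cm, from 0 to 8.81, set as the call begins (left out, the last holds). The fingers move at their own pace and stop on an object; the grip force is fixed at half the most. Time passes only in rows, so rows that do not move let the fingers close, or fill a call up. It gives the time, the measured TCP pose, the force, the opening and the grip force at its end, in the units of the state.
- get_state(): the state, without advancing time (a new reading comes with each control period).
- capture(name): name is "side" or "top"; returns (picture, depth): 420x560x3 uint8, red, green, blue; 420x560 float32, mm along the optical axis (not along the pixel's ray), 0 where there is no reading.
- camera_params(name): a dict with "fx", "fy", "cx", "cy" (pixels), "pose" (4x4, takes a point from camera to world coordinates). Camera axes: x right, y down, z forward; pixel columns grow to the right and rows downward; lengths in mm; the calibration is good to about 2 mm. A picture is of the moment at which its call begins. camera_params takes no time and is no camera call.
- close_job(): hands the job in; it is judged then, once.
The state is a dict: "clock": time; "joints": joint angles; "joint_vel": joint speeds; "tau": joint torques, N m; "eef_pos": TCP position; "orientation": TCP orientation; "contact_force": force on the tool from outside, world axes, zero at the start; "torque": the same for the moment, N m; "gripper_width": opening from 0.0 (shut) to 1.0 (fully open); "finger_force": force on a finger pad.
Only numpy, scipy, OpenCV 4.12 (cv2) and the standard library are available. Lean on these libraries where they do the work, as an engineer would, in place of code of your own. Each camera call takes 0.05 s, during which the arm holds its last target. There are 200 camera calls.

## Working session

There is one attempt and no reset: what is moved stays moved. The work goes in short steps, Python scripts to look and compute and a tool call to move; the robot and the scene stay as the last step left them, time stands still between calls to the robot, and variables do not carry over. Pictures are saved under pics/ and viewed, at most 10 in all, crops included, and the job is handed in when it is done.

Besides the shell and the picture viewer there is one more tool, called in YAML: its name, and indented under it one key for each argument. drive_tool: Moves the arm, as the interface text tells. Its arguments: {"type":"object","properties":{"rows":{"type":"array","items":{"type":"array"}},"jaw":{"type":"number"}},"required":["rows"]}

```bash
mkdir -p pics; python3 - <<'E'
from station import *
import cv2,numpy as np
for n in("top","side"):
    p,d=capture(n); np.savez(f"{n}.npz",p=p,d=d); cv2.imwrite(f"pics/{n}.png",p[:,:,::-1])
    c=camera_params(n); print(n,c["fx"],c["cx"],c["cy"],np.round(c["pose"],3).tolist())
print(get_state())
E
```

```text
top 500.94092418198085 272.360786644824 219.56480806162108 [[-0.106, -0.966, 0.237, 246.075], [-0.994, 0.102, -0.03, 22.924], [0.005, -0.239, -0.971, 1398.823], [0.0, 0.0, 0.0, 1.0]]
side 415.213750445887 277.2462858967807 211.46172750884008 [[0.975, -0.156, 0.157, 417.877], [-0.221, -0.62, 0.753, -695.168], [-0.02, -0.769, -0.639, 645.323], [0.0, 0.0, 0.0, 1.0]]
{'clock': 0.1, 'joints': array([ 1.19114263e+00,  2.64670180e-01,  1.60523273e+00, -3.32477975e-05,
        1.27367315e+00, -3.68898003e-02]), 'joint_vel': array([-1.14602220e-04, -1.44110223e-03, -2.72420357e-03, -3.07725246e-05,
        7.91324515e-04, -5.30274190e-04]), 'tau': array([ 5.77379542e-04, -5.03626871e+01, -3.58069110e+01,  7.29625951e-02,
        2.34657648e-02, -7.68013092e-05]), 'eef_pos': array([226.67775317, 635.26353963, 301.52005154]), 'orientation': array([-1.89506623e-04,  1.70539318e-01,  9.85350373e-01, -9.73558346e-04]), 'contact_force': array([-0.44506632, -0.34521577,  0.40557873]), 'torque': array([-0.02092216,  0.03827462,  0.006408  ]), 'finger_force': 0.0, 'gripper_width': 0.9975749668038237}
```

View pics/top.png

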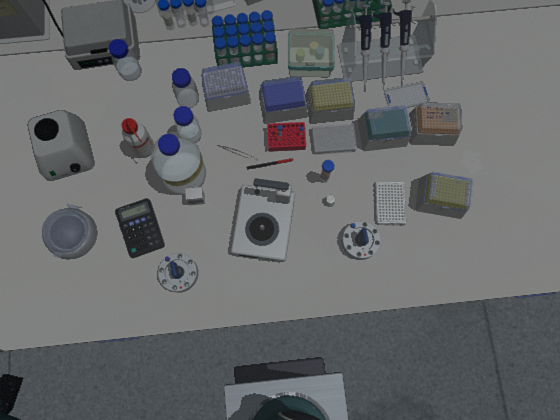

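View pics/side.png

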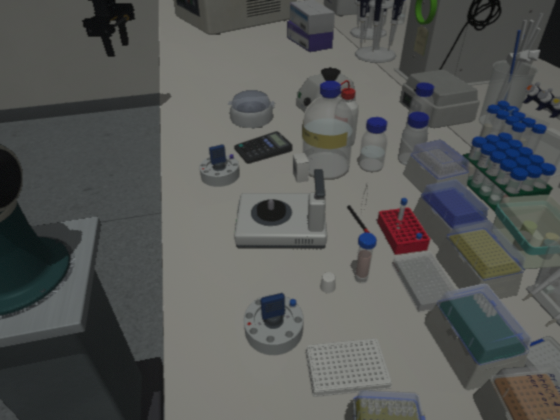

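The top view shows carousels at about (177,272) on the left and (361,240) on the right, and the drive plate at (262,229). In the side view they are at (220,168) and (273,322); the right one has a blue cap at (293,302), and the left one probably carries purple at (233,156). I'll magnify both to check.

```bash
cat > h.py <<'E'
from station import *
import cv2,numpy as np
def ray(n,u,v,z):
    c=camera_params(n);T=np.array(c["pose"]);d=T[:3,:3]@[(u-c["cx"])/c["fx"],(v-c["cy"])/c["fy"],1];o=T[:3,3]
    return o+d*(z-o[2])/d[2]
def pts(n,d):
    c=camera_params(n);T=np.array(c["pose"]);v,u=np.mgrid[:420,:560]
    P=np.stack([(u-c["cx"])/c["fx"]*d,(v-c["cy"])/c["fy"]*d,d],-1)
    return P@T[:3,:3].T+T[:3,3]
E
python3 - <<'E'
from h import *
t=np.load("top.npz")["p"];s=np.load("side.npz")["p"]
f=lambda p,u,v:cv2.resize(p[v-30:v+30,u-33:u+33],(396,360)[::1] if 0 else (396,300),interpolation=cv2.INTER_CUBIC)
m=np.vstack([np.hstack([f(t,177,272),f(t,361,240)]),np.hstack([f(s,220,165),f(s,273,318)])])
cv2.imwrite("pics/crops.png",np.clip(m[:,:,::-1]*1.5,0,255).astype(np.uint8))
for n in("top","side"):
    z=np.load(n+".npz");p=z["p"];P=pts(n,z["d"]);hsv=cv2.cvtColor(p,cv2.COLOR_RGB2HSV)
    boxes={"top":{"L":(150,250,205,298),"R":(335,215,388,265)},"side":{"L":(195,140,245,190),"R":(238,285,310,355)}}[n]
    for k,(a,b,c,d) in boxes.items():
        H=hsv[b:d,a:c];Q=P[b:d,a:c]
        m=((H[...,0]>100)&(H[...,0]<165)&(H[...,1]>90)).astype(np.uint8)
        N,l,st,ce=cv2.connectedComponentsWithStats(m)
        for i in range(1,N):
            if st[i,4]>3:
                q=Q[l==i]; print(n,k,"blue/purple",np.round(ce[i]+[a,b],1),st[i,4],"hue",np.median(H[l==i][:,0]),"rgb",np.median(p[b:d,a:c][l==i],0),"P",np.round(np.median(q,0)),"zmax",np.round(q[:,2].max()))
        m=(((H[...,0]<8)|(H[...,0]>170))&(H[...,1]>90)).astype(np.uint8)
        N,l,st,ce=cv2.connectedComponentsWithStats(m)
        for i in range(1,N):
            u,v=ce[i]+[a,b];print(n,k,"red",np.round((u,v),1),st[i,4],np.round(ray(n,u,v,34)),np.round(np.median(Q[l==i],0)))
        # deck by depth
        q=Q[(abs(Q[...,2]-34)<5)];print("  deck mean",np.round(q.mean(0)),len(q), "minmax",np.round(q.min(0)),np.round(q.max(0)))
    # plate dark
    a,b,c,d={"top":(240,208,285,252),"side":(240,190,300,230)}[n]
    g=p[b:d,a:c].max(2);Q=P[b:d,a:c];m=((g<70)).astype(np.uint8)
    N,l,st,ce=cv2.connectedComponentsWithStats(m);i=1+st[1:,4].argmax();u,v=ce[i]+[a,b]
    cn=max(cv2.findContours((l==i).astype(np.uint8),0,1)[0],key=len);e=cv2.fitEllipse(cn)
    u,v=e[0][0]+a,e[0][1]+b
    print(n,"plate",u,v,e[1],ray(n,u,v,58),np.round(np.median(Q[l==i],0)))
    q=Q[(Q[...,2]>70)];print("spindle",len(q),np.round(q.mean(0)) if len(q) else"")
    # housing top
    a,b,c,d={"top":(225,175,300,268),"side":(225,185,335,250)}[n]
    g=p[b:d,a:c].min(2);Q=P[b:d,a:c];m=((abs(Q[...,2]-45)<5)).astype(np.uint8)
    Q2=Q[m>0];r=cv2.minAreaRect(Q2[:,:2].astype(np.float32));print("housing",r)
E
```

```text
top L blue/purple [166.7 258.5] 14 hue 124.0 rgb [ 56.5  46.5 110. ] P [497. 278.  44.] zmax 50.0
top L blue/purple [173.2 268.8] 62 hue 110.0 rgb [37.  51.5 81.5] P [459. 254.  92.] zmax 97.0
top L blue/purple [178.  276.5] 4 hue 112.5 rgb [30.5 36.  50. ] P [442. 248.  64.] zmax 70.0
top L red [180.5 287. ] 2 [417. 248.  34.] [417. 248.  37.]
  deck mean [460. 254.  34.] 583 minmax [408. 202.  29.] [512. 308.  39.]
top R blue/purple [352.9 224.5] 15 hue 110.0 rgb [ 42.  68. 122.] P [ 539. -240.   46.] zmax 50.0
top R blue/purple [364.9 234.8] 49 hue 110.0 rgb [42. 56. 86.] P [ 497. -259.   92.] zmax 100.0
top R red [364.5 254.5] 4 [ 453. -262.   34.] [ 453. -262.   34.]
  deck mean [ 496. -260.   34.] 591 minmax [ 444. -314.   29.] [ 550. -208.   39.]
top plate 260.1009407043457 227.56567192077637 (26.831024169921875, 30.40992546081543) [553.84933581  17.00881049  58.        ] [553.  17.  57.]
spindle 25 [491.  14. 343.]
housing ((573.3892211914062, 7.3495635986328125), (153.2713623046875, 199.88536071777344), 75.52277374267578)
side L blue/purple [216.7 154.7] 136 hue 110.0 rgb [29. 37. 52.] P [457. 253.  60.] zmax 92.0
side L blue/purple [231.1 155.9] 8 hue 125.0 rgb [56.5 51.  86.5] P [497. 279.  42.] zmax 45.0
  deck mean [460. 245.  32.] 382 minmax [409. 204.  29.] [513. 306.  39.]
side R blue/purple [272.5 305.7] 408 hue 109.0 rgb [28. 36. 51.] P [ 496. -262.   74.] zmax 645.0
side R blue/purple [292.4 302. ] 36 hue 109.0 rgb [ 35.5  60.  101.5] P [ 537. -240.   43.] zmax 645.0
side R red [248.8 323.2] 6 [ 453. -260.   34.] [ 453. -259.   33.]
  deck mean [ 495. -269.   33.] 1102 minmax [ 444. -311.   29.] [ 550. -205.   39.]
side plate 270.9116382598877 212.49298858642578 (23.67531394958496, 39.4383430480957) [548.30765383  -2.62130362  58.        ] [548.   3.  55.]
spindle 43 [ 517. -169.  222.]
housing ((573.7251586914062, 9.023651123046875), (152.87579345703125, 196.9574737548828), 75.57806396484375)
```

View pics/crops.png

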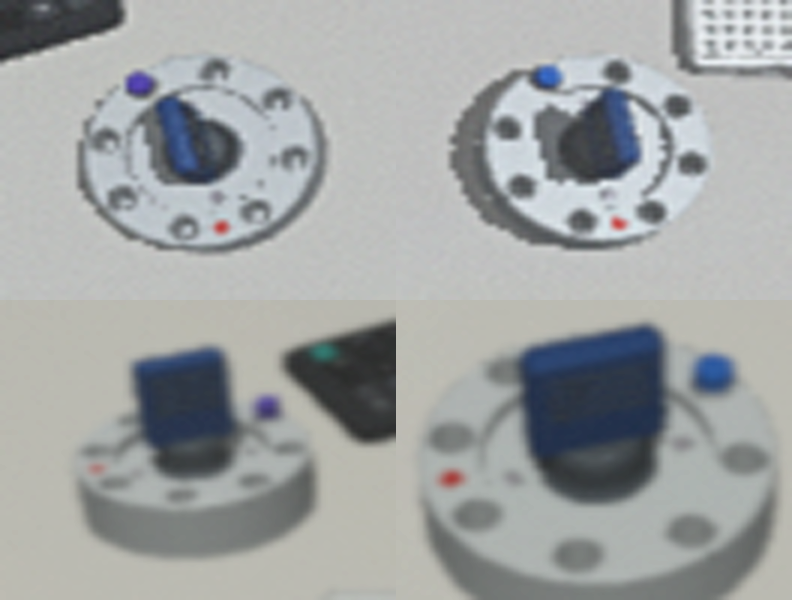

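The crops settle it: the purple cap is on the left carousel (top view about (167,258)), so carousel_a is the one, and blue is on the right. Next I refine the fin yaw and spindle axis, and see whether depth shows the hole.

```bash
python3 - <<'E'
from h import *
from scipy.optimize import least_squares
R=[]
for n in("top","side"):
    z=np.load(n+".npz");p=z["p"];P=pts(n,z["d"])
    X,Y,Z=P[...,0],P[...,1],P[...,2]
    m=(np.hypot(X-460,Y-254)<35)&(Z>70)&(Z<100); q=P[m]
    qt=q[abs(q[:,2]-92)<4]; r=cv2.minAreaRect(qt[:,:2].astype(np.float32)); c,e=cv2.PCACompute(qt[:,:2],None)
    print(n,"fin top",len(qt),r,c,np.degrees(np.arctan2(e[0,1],e[0,0])))
    m=(np.hypot(X-460,Y-254)<60)&(abs(Z-34)<4); r=cv2.minEnclosingCircle(P[m][:,:2].astype(np.float32));print("deck circ",r)
    m=(np.hypot(X-551,Y-12)<15)&(Z>72)&(Z<90); print("spindle",m.sum(),P[m].mean(0), P[m].min(0),P[m].max(0))
    m=(np.hypot(X-551,Y-12)<60)&(abs(Z-58)<4); r=cv2.minEnclosingCircle(P[m][:,:2].astype(np.float32));print("plate circ",r,P[m].mean(0))
    m=(np.hypot(X-552,Y-13)<31)&(Z<53.5)&(Z>30);print("low",np.round(P[m]).astype(int).tolist())
    m=(abs(Z-45)<4)&(np.hypot(X-573,Y-8)<130);Q=P[m][:,:2];print("housing",cv2.minAreaRect(Q.astype(np.float32)))
    m=(Z>110)&(Z<150)&(np.hypot(X-640,Y+5)<60);print("tower",m.sum(),cv2.minAreaRect(P[m][:,:2].astype(np.float32)) if m.sum() else "")
s=np.hstack([cv2.resize(np.load(n+".npz")["p"][v-25:v+25,u-25:u+25],(400,400),interpolation=cv2.INTER_CUBIC) for n,u,v in(("top",262,228),("side",271,211))])
cv2.imwrite("pics/plate.png",np.clip(s[:,:,::-1]*3.,0,255).astype(np.uint8))
E
```

```text
top fin top 61 ((460.2601318359375, 254.66908264160156), (40.80612564086914, 12.090662002563477), 6.206167697906494) [[460.48109619 254.52110456]] 8.36084403834016
deck circ ((460.60186767578125, 255.40342712402344), 53.8189697265625)
spindle 20 [552.05857691  12.30882334  79.57925939] [547.16815922   6.21942711  73.66106041] [559.50784798  17.47107499  85.62691102]
plate circ ((557.467041015625, 14.62978744506836), 47.31929016113281) [552.8446107   12.80643204  58.25168757]
low [[578, 7, 53], [574, 15, 53], [562, -8, 53], [544, 24, 51], [540, -9, 53], [539, -12, 53], [541, 30, 53], [531, 9, 47], [531, 6, 46], [531, 3, 46], [529, -8, 50], [529, 9, 45], [528, 6, 50], [528, 3, 45], [527, 28, 53], [525, 9, 53], [521, 18, 46]]
housing ((573.2651977539062, 7.378150939941406), (153.21534729003906, 199.69598388671875), 75.55414581298828)
tower 343 ((646.2724609375, -20.85533905029297), (92.29490661621094, 34.09364700317383), 72.87815856933594)
side fin top 37 ((460.13031005859375, 257.9554138183594), (38.88646697998047, 14.256958961486816), 11.501360893249512) [[460.36368325 257.04387762]] 
[... 1018 characters left out ...]
, [537, -13, 50], [539, -15, 51], [541, -14, 50], [545, -16, 51], [548, -15, 50], [550, -17, 51], [552, -17, 50], [554, -17, 50], [556, -17, 49], [559, -16, 48], [569, -12, 43], [531, -7, 44], [533, -11, 47], [535, -12, 47], [537, -13, 47], [539, -12, 46], [541, -14, 47], [543, -15, 48], [545, -16, 48], [547, -17, 49], [550, -15, 46], [556, -17, 47], [559, -15, 44], [537, -14, 45], [539, -14, 44], [541, -15, 45], [543, -14, 44], [545, -17, 46], [548, -15, 44], [550, -16, 44]]
housing ((573.3069458007812, 8.914443969726562), (152.4262237548828, 196.22772216796875), 75.59093475341797)
tower 351 ((645.7352294921875, -19.78730010986328), (92.67855072021484, 33.06880187988281), 74.36618041992188)
```

View pics/plate.png

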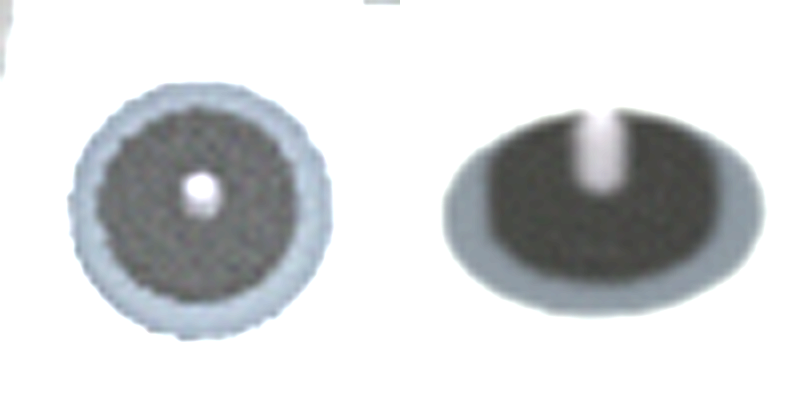

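The top depth shows a low cluster (z 45–50) at about (529,6), in front of the spindle at (552,12.5). That is the hole, so the carousel yaw should be about 0.25 and the fin is at 0.15 now. Moving to the fin.

```bash
cat >> h.py <<'E'
from scipy.spatial.transform import Rotation as Ro
def go(x,y,z,yaw):  # yaw = carousel x yaw; tool y along carousel y; turn first, then shift
    s=get_state();w,a,b,c=s["orientation"];R0=Ro.from_quat([a,b,c,w])
    t=yaw+np.pi/2;Y=np.array([np.cos(t),np.sin(t),0]);Z=np.array([0,0,-1.]);R1=Ro.from_matrix(np.c_[np.cross(Y,Z),Y,Z])
    print("turn",np.round((R0.inv()*R1).as_rotvec(),4),"shift cm after turn",np.round(R1.inv().apply(np.array([x,y,z])-s["eef_pos"])/10,3),"before turn",np.round(R0.inv().apply(np.array([x,y,z])-s["eef_pos"])/10,3))
    f=R0.as_matrix();print("at",np.round(s["eef_pos"],2),"yaw",round(np.arctan2(-f[0,1],f[1,1]),4),"tilt",np.round(f[:2,2],4),"F",np.round(s["contact_force"],2),"T",np.round(s["torque"],3),"w",s["gripper_width"]*88.1,"t",s["clock"],"j6",s["joints"][5])
E
python3 -c "
from h import *
go(460.3,256,200,.147)"
```

```text
turn [-0.0019 -0.0005 -0.4898] shift cm after turn [-17.555 -40.939  10.152] before turn [-34.75  -27.848  10.206]
at [226.68 635.26 301.52] yaw -0.3428 tilt [-0.0007 -0.0019] F [-0.45 -0.35  0.41] T [-0.021  0.038  0.006] w 87.88635457541686 t 0.1 j6 -0.036889800344878106
```

drive_tool:
  rows:
    - [[0, 0, 0], [0, 0, -0.1225]]
    - [[0, 0, 0], [0, 0, -0.1225]]
    - [[0, 0, 0], [0, 0, -0.1225]]
    - [[0, 0, 0], [0, 0, -0.1225]]
    - [[-1.46, -3.41, 0.5], [0, 0, 0]]
    - [[-1.46, -3.41, 0.5], [0, 0, 0]]
    - [[-1.46, -3.41, 0.5], [0, 0, 0]]
    - [[-1.46, -3.41, 0.5], [0, 0, 0]]
  jaw: 8.8

```text
clock: 1.1
eef_pos: [305.0, 508.1, 281.9]
orientation: [-0.0, -0.074, 0.997, -0.0]
contact_force: [0.8, 0.6, -0.0]
gripper_width: 0.999
finger_force: 0.0
```

drive_tool:
  rows:
    - [[-1.46, -3.41, 1], [0, 0, 0]]
    - [[-1.46, -3.41, 1], [0, 0, 0]]
    - [[-1.46, -3.41, 1], [0, 0, 0]]
    - [[-1.46, -3.41, 1], [0, 0, 0]]
    - [[-1.46, -3.41, 1], [0, 0, 0]]
    - [[-1.46, -3.41, 1], [0, 0, 0]]
    - [[-1.46, -3.41, 1], [0, 0, 0]]
    - [[-1.46, -3.41, 1], [0, 0, 0]]

```text
clock: 2.1
eef_pos: [460.4, 255.4, 202.0]
orientation: [-0.0, -0.074, 0.997, -0.0]
contact_force: [-0.6, -0.6, -1.2]
gripper_width: 0.996
finger_force: 0.0
```

```bash
python3 -c "
from h import *
go(460.3,256,121,.147)"
```

```text
turn [-0.0002 -0.0006  0.0002] shift cm after turn [2.000e-03 5.900e-02 8.101e+00] before turn [-3.000e-03  6.000e-02  8.101e+00]
at [460.4  255.42 202.01] yaw 0.1472 tilt [-0.0006 -0.0003] F [-0.62 -0.63 -1.18] T [ 0.072 -0.014 -0.018] w 87.77336229541173 t 2.1 j6 -1.2588424731979986
```

drive_tool:
  rows:
    - [[0, 0.06, 1.6], [0, 0, 0]]
    - [[0, 0, 1.6], [0, 0, 0]]
    - [[0, 0, 1.6], [0, 0, 0]]
    - [[0, 0, 1.3], [0, 0, 0]]
    - [[0, 0, 1.0], [0, 0, 0]]
    - [[0, 0, 0.7], [0, 0, 0]]
    - [[0, 0, 0.3], [0, 0, 0]]
    - [[0, 0, 0], [0, 0, 0]]

```text
clock: 3.1
eef_pos: [460.2, 257.3, 121.8]
orientation: [0.0, -0.074, 0.997, 0.0]
contact_force: [1.1, -0.3, -0.3]
gripper_width: 0.998
finger_force: 0.0
```

drive_tool:
  rows:
    - [[0, 0, 0], [0, 0, 0]]
    - [[0, 0, 0], [0, 0, 0]]
    - [[0, 0, 0], [0, 0, 0]]
    - [[0, 0, 0], [0, 0, 0]]
    - [[0, 0, 0], [0, 0, 0]]
    - [[0, 0, 0], [0, 0, 0]]
    - [[0, 0, 0], [0, 0, 0]]
    - [[0, 0, 0], [0, 0, 0]]
  jaw: 0.2

```text
clock: 4.1
eef_pos: [460.1, 257.4, 121.7]
orientation: [0.0, -0.073, 0.997, 0.0]
contact_force: [-0.3, -0.5, 0.2]
gripper_width: 0.135
finger_force: 29.9
```

```bash
python3 -c "
from h import *
go(460.3,256,121,.147)"
```

```text
turn [0.0004 0.0001 0.0001] shift cm after turn [ 0.005 -0.142  0.073] before turn [ 0.005 -0.142  0.073]
at [460.14 257.41 121.73] yaw 0.1471 tilt [0.     0.0004] F [-0.31 -0.49  0.17] T [-0.031 -0.034 -0.005] w 11.85587886339628 t 4.1 j6 -1.255482906262097
```

Gripped at 11.9 mm, which matches the fin. Lifting.

drive_tool:
  rows:
    - [[0, 0, -0.4], [0, 0, 0]]
    - [[0, 0, -1.0], [0, 0, 0]]
    - [[0, 0, -1.6], [0, 0, 0]]
    - [[0, 0, -1.8], [0, 0, 0]]
    - [[0, 0, -1.8], [0, 0, 0]]
    - [[0, 0, -1.6], [0, 0, 0]]
    - [[0, 0, -1.0], [0, 0, 0]]
    - [[0, 0, -0.3], [0, 0, 0]]

```text
clock: 5.1
eef_pos: [460.4, 257.4, 217.7]
orientation: [0.001, -0.074, 0.997, 0.0]
contact_force: [-0.3, -0.1, -3.3]
gripper_width: 0.133
finger_force: 29.9
```

```bash
python3 - <<'E'
from h import *
go(552,12.5,217,.25)
for n in("top","side"):
    p,d=capture(n);P=pts(n,d);X,Y,Z=P[...,0],P[...,1],P[...,2]
    zz=get_state()["eef_pos"][2]-121+34
    m=(np.hypot(X-460,Y-256)<62)&(abs(Z-zz)<5);print(n,m.sum(),cv2.minEnclosingCircle(P[m][:,:2].astype(np.float32)),P[m].mean(0))
    A=np.c_[P[m][:,:2],np.ones(m.sum())];print("plane",np.linalg.lstsq(A,P[m][:,2],rcond=None)[0][:2])
    np.savez(f"{n}2.npz",p=p,d=d)
    h=cv2.cvtColor(p,cv2.COLOR_RGB2HSV);M=m&((h[...,0]<8)|(h[...,0]>170))&(h[...,1]>90);print("red",M.sum(),P[M].mean(0) if M.any() else "")
p=np.load("side2.npz")["p"];cv2.imwrite("pics/lift.png",cv2.resize(p[60:220,150:310],(560,560)))
E
```

```text
turn [ 0.0003  0.0013 -0.1028] shift cm after turn [ -2.813 -25.994   0.067] before turn [ -5.466 -25.568   0.064]
at [460.43 257.39 217.67] yaw 0.1472 tilt [0.0012 0.0006] F [-0.29 -0.13 -3.3 ] T [0.057 0.014 0.019] w 11.67388879197761 t 5.1 j6 -1.2554611717591984
top 136 ((460.98614501953125, 254.3953399658203), 52.77771759033203) [451.9395383  249.41239979 129.79934255]
plane [-0.00057985  0.00473118]
red 0 
side 389 ((459.5321350097656, 255.20289611816406), 54.572906494140625) [460.22281238 244.42728123 128.10735778]
plane [0.00147988 0.00505131]
red 0
```

drive_tool:
  rows:
    - [[0, 0, 0], [0, 0, -0.05]]
    - [[0, 0, 0], [0, 0, -0.053]]
    - [[-0.1, -1, 0], [0, 0, 0]]
    - [[-0.2, -2, 0], [0, 0, 0]]
    - [[-0.3, -3, 0], [0, 0, 0]]
    - [[-0.3, -3, 0], [0, 0, 0]]
    - [[-0.3, -3, 0], [0, 0, 0]]
    - [[-0.3, -3, 0], [0, 0, 0]]

```text
clock: 6.2
eef_pos: [511.8, 114.0, 216.1]
orientation: [-0.001, -0.124, 0.992, -0.0]
contact_force: [-0.2, 1.2, -2.8]
gripper_width: 0.135
finger_force: 29.9
```

drive_tool:
  rows:
    - [[-0.3, -3, 0], [0, 0, 0]]
    - [[-0.3, -3, 0], [0, 0, 0]]
    - [[-0.3, -2.4, 0], [0, 0, 0]]
    - [[-0.2, -1.5, 0], [0, 0, 0]]
    - [[-0.2, -0.7, 0], [0, 0, 0]]
    - [[0, -0.3, 0], [0, 0, 0]]
    - [[0, 0, 0], [0, 0, 0]]
    - [[0, 0, 0], [0, 0, 0]]

```text
clock: 7.2
eef_pos: [551.2, 13.8, 216.7]
orientation: [-0.0, -0.125, 0.992, 0.0]
contact_force: [0.2, -0.3, -4.4]
gripper_width: 0.134
finger_force: 29.9
```

```bash
python3 - <<'E'
from h import *
go(552,13.0,205,.25)
for n in("top","side"):
    p,d=capture(n);P=pts(n,d);X,Y,Z=P[...,0],P[...,1],P[...,2];x,y,z=get_state()["eef_pos"]
    m=(np.hypot(X-x,Y-y)<62)&(abs(Z-(z-121.7+34))<5);print(n,m.sum(),cv2.minEnclosingCircle(P[m][:,:2].astype(np.float32)))
    np.savez(f"{n}3.npz",p=p,d=d)
p=np.load("side3.npz")["p"];cv2.imwrite("pics/over.png",cv2.resize(p[120:260,200:340],(560,560)))
E
```

```text
turn [ 0.0002 -0.0001  0.0009] shift cm after turn [-0.06  -0.102  1.168] before turn [-0.06  -0.102  1.168]
at [551.16  13.84 216.68] yaw 0.2509 tilt [-0.0002  0.0002] F [ 0.18 -0.26 -4.35] T [0.036 0.003 0.034] w 11.849274147658011 t 7.2 j6 -1.8419963065032647
top 123 ((550.5853881835938, 11.10141658782959), 52.7655029296875)
side 624 ((550.2687377929688, 12.884542465209961), 54.67613983154297)
```

View pics/over.png

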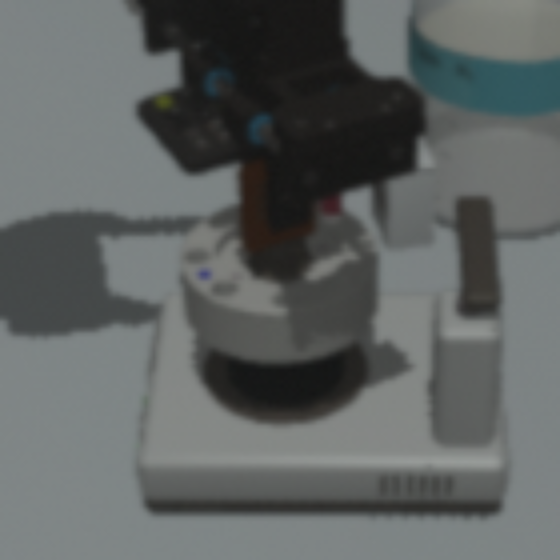

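The carousel hangs level over the plate with the tube still in. Camera-relative offset is about +1.6 mm in x; correct it and lower.

drive_tool:
  rows:
    - [[-0.165, 0, 0.2], [0, 0, 0]]
    - [[0, 0, 0.5], [0, 0, 0]]
    - [[0, 0, 0.5], [0, 0, 0]]
    - [[0, 0, 0.5], [0, 0, 0]]
    - [[0, 0, 0.3], [0, 0, 0]]
    - [[0, 0, 0.2], [0, 0, 0]]
    - [[0, 0, 0.1], [0, 0, 0]]
    - [[0, 0, 0], [0, 0, 0]]

```text
clock: 8.3
eef_pos: [553.0, 13.7, 193.7]
orientation: [0.0, -0.125, 0.992, -0.0]
contact_force: [-0.4, 0.9, -3.6]
gripper_width: 0.127
finger_force: 29.9
```

drive_tool:
  rows:
    - [[0, 0, 0.1], [0, 0, 0]]
    - [[0, 0, 0.1], [0, 0, 0]]
    - [[0, 0, 0.1], [0, 0, 0]]
    - [[0, 0, 0.1], [0, 0, 0]]
    - [[0, 0, 0], [0, 0, 0]]
    - [[0, 0, 0], [0, 0, 0]]
    - [[0, 0, 0], [0, 0, 0]]
    - [[0, 0, 0], [0, 0, 0]]

```text
clock: 9.3
eef_pos: [553.0, 13.6, 189.7]
orientation: [0.0, -0.125, 0.992, -0.0]
contact_force: [-0.4, 0.1, -4.0]
gripper_width: 0.134
finger_force: 29.9
```

```bash
python3 -c "
from h import *
go(552.8,14.2,180,.25)"
```

```text
turn [-0.      0.0001  0.0002] shift cm after turn [0.005 0.06  0.975] before turn [0.005 0.06  0.975]
at [553.    13.64 189.75] yaw 0.2502 tilt [ 0.0001 -0.    ] F [-0.39  0.08 -4.  ] T [ 0.058 -0.028 -0.027] w 11.7788232295923 t 9.3 j6 -1.8413511782723258
```

drive_tool:
  rows:
    - [[0, 0, 0.15], [0, 0, 0]]
    - [[0, 0, 0.15], [0, 0, 0]]
    - [[0, 0, 0.1], [0, 0, 0]]
    - [[0, 0, 0.1], [0, 0, 0]]
    - [[0, 0, 0], [0, 0, 0]]
    - [[0, 0, 0], [0, 0, 0]]
    - [[0, 0, 0], [0, 0, 0]]
    - [[0, 0, 0], [0, 0, 0]]

```text
clock: 10.3
eef_pos: [552.9, 13.8, 184.6]
orientation: [-0.0, -0.125, 0.992, 0.0]
contact_force: [-0.8, 1.6, -3.8]
gripper_width: 0.132
finger_force: 29.9
```

drive_tool:
  rows:
    - [[0, 0, 0.1], [0, 0, 0]]
    - [[0, 0, 0.1], [0, 0, 0]]
    - [[0, 0, 0.1], [0, 0, 0]]
    - [[0, 0, 0.1], [0, 0, 0]]
    - [[0, 0, 0], [0, 0, 0]]
    - [[0, 0, 0], [0, 0, 0]]
    - [[0, 0, 0], [0, 0, 0]]
    - [[0, 0, 0], [0, 0, 0]]

```text
clock: 11.3
eef_pos: [553.0, 13.7, 180.7]
orientation: [0.0, -0.125, 0.992, 0.0]
contact_force: [-0.8, 2.3, -3.7]
gripper_width: 0.133
finger_force: 30.0
```

drive_tool:
  rows:
    - [[0, 0.05, 0.1], [0, 0, 0]]
    - [[0, 0, 0.1], [0, 0, 0]]
    - [[0, 0, 0.05], [0, 0, 0]]
    - [[0, 0, 0], [0, 0, 0]]
    - [[0, 0, 0], [0, 0, 0]]
    - [[0, 0, 0], [0, 0, 0]]
    - [[0, 0, 0], [0, 0, 0]]
    - [[0, 0, 0], [0, 0, 0]]

```text
clock: 12.3
eef_pos: [552.8, 14.1, 178.1]
orientation: [-0.0, -0.125, 0.992, -0.0]
contact_force: [-0.3, 0.9, -4.5]
gripper_width: 0.133
finger_force: 29.9
```

drive_tool:
  rows:
    - [[0, 0, 0.05], [0, 0, 0]]
    - [[0, 0, 0.05], [0, 0, 0]]
    - [[0, 0, 0], [0, 0, 0]]
    - [[0, 0, 0], [0, 0, 0]]
    - [[0, 0, 0], [0, 0, 0]]
    - [[0, 0, 0], [0, 0, 0]]
    - [[0, 0, 0], [0, 0, 0]]
    - [[0, 0, 0], [0, 0, 0]]

```text
clock: 13.3
eef_pos: [552.9, 14.1, 177.2]
orientation: [0.0, -0.125, 0.992, -0.0]
contact_force: [0.9, 1.1, -3.4]
gripper_width: 0.132
finger_force: 29.9
```

drive_tool:
  rows:
    - [[0, 0, 0.05], [0, 0, 0]]
    - [[0, 0, 0.05], [0, 0, 0]]
    - [[0, 0, 0], [0, 0, 0]]
    - [[0, 0, 0], [0, 0, 0]]
    - [[0, 0, 0], [0, 0, 0]]
    - [[0, 0, 0], [0, 0, 0]]
    - [[0, 0, 0], [0, 0, 0]]
    - [[0, 0, 0], [0, 0, 0]]

```text
clock: 14.3
eef_pos: [552.8, 14.1, 176.2]
orientation: [-0.0, -0.125, 0.992, -0.0]
contact_force: [0.4, 0.2, -4.4]
gripper_width: 0.134
finger_force: 29.9
```

drive_tool:
  rows:
    - [[0, 0, 0.05], [0, 0, 0]]
    - [[0, 0, 0.05], [0, 0, 0]]
    - [[0, 0, 0], [0, 0, 0]]
    - [[0, 0, 0], [0, 0, 0]]
    - [[0, 0, 0], [0, 0, 0]]
    - [[0, 0, 0], [0, 0, 0]]
    - [[0, 0, 0], [0, 0, 0]]
    - [[0, 0, 0], [0, 0, 0]]

```text
clock: 15.3
eef_pos: [552.9, 14.1, 175.2]
orientation: [0.0, -0.125, 0.992, -0.0]
contact_force: [0.1, 0.5, -3.1]
gripper_width: 0.135
finger_force: 29.9
```

drive_tool:
  rows:
    - [[0, 0, 0.05], [0, 0, 0]]
    - [[0, 0, 0.05], [0, 0, 0]]
    - [[0, 0, 0], [0, 0, 0]]
    - [[0, 0, 0], [0, 0, 0]]
    - [[0, 0, 0], [0, 0, 0]]
    - [[0, 0, 0], [0, 0, 0]]
    - [[0, 0, 0], [0, 0, 0]]
    - [[0, 0, 0], [0, 0, 0]]

```text
clock: 16.3
eef_pos: [552.8, 14.1, 174.1]
orientation: [-0.0, -0.125, 0.992, 0.0]
contact_force: [-1.0, 0.1, -4.1]
gripper_width: 0.132
finger_force: 29.9
```

The tool is 3.6 mm below the riding height with no push-back, so the pin is in the hole. I'll carry on down.

drive_tool:
  rows:
    - [[0, 0, 0.05], [0, 0, 0]]
    - [[0, 0, 0.05], [0, 0, 0]]
    - [[0, 0, 0.05], [0, 0, 0]]
    - [[0, 0, 0.05], [0, 0, 0]]
    - [[0, 0, 0.05], [0, 0, 0]]
    - [[0, 0, 0.05], [0, 0, 0]]
    - [[0, 0, 0], [0, 0, 0]]
    - [[0, 0, 0], [0, 0, 0]]

```text
clock: 17.3
eef_pos: [552.8, 14.1, 171.1]
orientation: [-0.0, -0.125, 0.992, 0.0]
contact_force: [0.4, 1.0, -3.9]
gripper_width: 0.137
finger_force: 29.9
```

drive_tool:
  rows:
    - [[0, 0, 0.05], [0, 0, 0]]
    - [[0, 0, 0.03], [0, 0, 0]]
    - [[0, 0, 0], [0, 0, 0]]
    - [[0, 0, 0], [0, 0, 0]]
    - [[0, 0, 0], [0, 0, 0]]
    - [[0, 0, 0], [0, 0, 0]]
    - [[0, 0, 0], [0, 0, 0]]
    - [[0, 0, 0], [0, 0, 0]]

```text
clock: 18.3
eef_pos: [552.8, 14.1, 170.4]
orientation: [0.0, -0.125, 0.992, 0.0]
contact_force: [0.6, 1.4, -3.1]
gripper_width: 0.136
finger_force: 29.9
```

drive_tool:
  rows:
    - [[0, 0, 0.05], [0, 0, 0]]
    - [[0, 0, 0.05], [0, 0, 0]]
    - [[0, 0, 0], [0, 0, 0]]
    - [[0, 0, 0], [0, 0, 0]]
    - [[0, 0, 0], [0, 0, 0]]
    - [[0, 0, 0], [0, 0, 0]]
    - [[0, 0, 0], [0, 0, 0]]
    - [[0, 0, 0], [0, 0, 0]]

```text
clock: 19.3
eef_pos: [552.9, 14.2, 169.7]
orientation: [0.0, -0.125, 0.992, 0.0]
contact_force: [-3.2, 2.0, 3.5]
gripper_width: 0.133
finger_force: 29.9
```

Firm contact at 169.7, the seat height. Release, then rise.

drive_tool:
  rows:
    - [[0, 0, 0], [0, 0, 0]]
    - [[0, 0, 0], [0, 0, 0]]
    - [[0, 0, 0], [0, 0, 0]]
    - [[0, 0, 0], [0, 0, 0]]
    - [[0, 0, 0], [0, 0, 0]]
    - [[0, 0, 0], [0, 0, 0]]
    - [[0, 0, 0], [0, 0, 0]]
    - [[0, 0, 0], [0, 0, 0]]
  jaw: 5.0

```text
clock: 20.3
eef_pos: [552.9, 14.1, 169.4]
orientation: [-0.0, -0.125, 0.992, -0.0]
contact_force: [-0.4, 0.4, -0.1]
gripper_width: 0.566
finger_force: 0.0
```

drive_tool:
  rows:
    - [[0, 0, -0.5], [0, 0, 0]]
    - [[0, 0, -1.5], [0, 0, 0]]
    - [[0, 0, -2.5], [0, 0, 0]]
    - [[0, 0, -2.5], [0, 0, 0]]
    - [[0, 0, -2.5], [0, 0, 0]]
    - [[0, 0, -2], [0, 0, 0]]
    - [[0, 0, -1], [0, 0, 0]]
    - [[0, 0, 0], [0, 0, 0]]

```text
clock: 21.3
eef_pos: [553.2, 14.1, 295.3]
orientation: [0.001, -0.125, 0.992, -0.0]
contact_force: [-0.8, -0.3, -1.5]
gripper_width: 0.567
finger_force: 0.0
```

drive_tool:
  rows:
    - [[0, 3, 0], [0, 0, 0]]
    - [[0, 4, 0], [0, 0, 0]]
    - [[0, 4, 0], [0, 0, 0]]
    - [[0, 4, 0], [0, 0, 0]]
    - [[0, 4, 0], [0, 0, 0]]
    - [[0, 3, 0], [0, 0, 0]]
    - [[0, 1, 0], [0, 0, 0]]
    - [[0, 0, 0], [0, 0, 0]]

```text
clock: 22.3
eef_pos: [495.6, 236.9, 293.5]
orientation: [-0.001, -0.125, 0.992, -0.0]
contact_force: [0.9, -0.8, -0.5]
gripper_width: 0.571
finger_force: 0.0
```

```bash
python3 - <<'E'
from h import *
for n in("top","side"):
    p,d=capture(n);P=pts(n,d);X,Y,Z=P[...,0],P[...,1],P[...,2]
    m=(np.hypot(X-552,Y-13)<60)&(abs(Z-82)<6);print(n,m.sum(),cv2.minEnclosingCircle(P[m][:,:2].astype(np.float32)),np.median(P[m][:,2]))
    A=np.c_[P[m][:,:2],np.ones(m.sum())];print("plane",np.linalg.lstsq(A,P[m][:,2],rcond=None)[0][:2])
    m=(np.hypot(X-552,Y-13)<30)&(Z>130)&(Z<155);print("fin top",np.median(P[m][:,2]),m.sum())
    cv2.imwrite(f"pics/end_{n}.png",p[:,:,::-1]);
    if n=="side":cv2.imwrite("pics/end.png",cv2.resize(p[120:260,200:340,::-1],(560,560)))
print(get_state()["eef_pos"])
E
```

```text
top 674 ((553.46923828125, 11.518839836120605), 53.2841796875) 81.83388473083528
plane [ 0.00300158 -0.00744873]
fin top 139.36080492037092 78
side 646 ((551.9895629882812, 13.071907997131348), 53.71202850341797) 80.31242120771981
plane [0.00561455 0.00814414]
fin top 136.5974228450826 112
[496.00959874 236.1099951  293.90770535]
```

View pics/end.png

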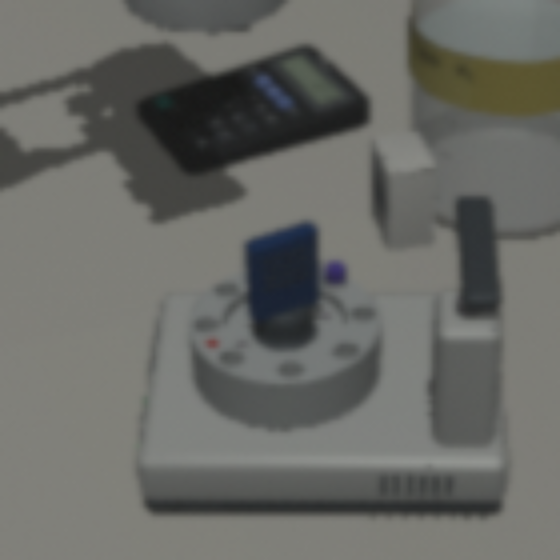

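The carousel sits level on the sampler, with its deck at about 82 mm, as it should be when home. The purple tube is still in its pocket (crop about (336,272)), so I'm handing in.

```bash
python3 -c "
from station import *
print(close_job())"
```

```text
the job is handed in; nothing more can be done
None
```

The left carousel, with the purple-capped tube still in its pocket, is fitted level and fully home on the sampler, and I handed the job in after about 22 s of robot time; no verdict was shown.

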